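# Clamp the paper-roll axle with its U-bolt

## Robot

A 6-joint arm with a two-finger parallel gripper is mounted at the origin on the work surface. World frame = base frame: x ahead of the robot, y to its left, z up, the work surface at z = 0. Lengths are in m, angles in degrees, forces in N, time in s.
With the tool pointing down it reaches from about 0.225 to 0.875 m from the base axis. Payload 3.4 kg.
Tool frame: the origin (TCP) lies where the fingers leave the gripper's body, on its centre line; the fingertips stand 73 mm ahead of it and the grasp point (between the pads) lies 54 mm ahead of it (ctrl.tcp_to_tips is the distance from the TCP to the fingertips, in m); z points along the fingers, y is the line along which they close (so a half turn about z gives the same grasp; the last joint's range is limited). The gripper opens to 85 mm and grips with 20 to 120 N. Pads are 22 mm wide; open, the fingers measure 114 mm over their backs; the gripper's body (76 mm by 85 mm) begins 54 mm behind the grasp point. The pads swing forward as they close: fully open they stand 13 mm farther back than shut.
Start: joints at [-80.271, 15.808, 86.224, -0, 77.962, -6.933], TCP at [0.165, -0.551, 0.304] pointing down, gripper open.
Joint ranges: [-165.64, 165.64], [-43.16, 119.46], [12.63, 154.43], [-67.54, 247.53], [6.08, 155.33], [-154.97, 154.97]. Speed limits (degrees/s): [147.25, 147.25, 180, 180, 180, 180].

## Interface

Orientations are given as [roll, pitch, yaw] about the fixed x, y, z axes, in that order (R = Rz(yaw) Ry(pitch) Rx(roll)).
In Python, from plant import ctrl gives the robot as it stands.
- The arm moves only by the tool step_arm, never from a script. Its argument "commands" is a list of rows, each a list of 6 numbers: the shift along the tool's x, y, z in mm, then the turn, a rotation vector about the tool's x, y, z in rad. In form: [[dx, dy, dz, ax, ay, az], ...]. A call has 1 to 20 rows; each row is the pose to reach, as a shift and turn from the pose commanded when the call began, along the tool's axes at that moment; what a row does not reach only later rows make up. A row lasts 1/10 s, in which the tool goes at most 50 mm and 8.59 degrees, less where a joint would pass 70% of its speed; a pose out of reach is approached as far as the arm can. A call with a gripper value outside its range is refused whole. "hand" is the opening, from 0 (shut) to 1 (fully open), set as the call begins (left out, the last holds). The fingers move at their own pace and stop on an object; "force" is the grip in N (left out, the last holds). Time passes only in rows, so rows that repeat a pose let the fingers close. It gives the time, the measured TCP pose, the force, the opening and the grip force at its end, in the units of the state.
- ctrl.state(): the state, without advancing time (a new reading comes with each control period).
- ctrl.get_image(name): name is "scene" or "top"; returns (picture, depth): 400x640x3 uint8, red, green, blue; 400x640 float32, m along the optical axis (not along the pixel's ray), 0 where there is no reading.
- ctrl.calibration(name): a dict with "fovy" (degrees; the focal length in pixels is half the picture's height over the tangent of half this angle, whatever the lens; pixels are square), "cx", "cy" (the principal point, pixels), "k1" (the pictures are not rectified: a ray, as slopes to the right and down, at radius r is drawn at 1 + k1 r^2 times it, then the intrinsics apply), "rvec" (rotation vector, rad) and "tvec" (3), from world to camera coordinates, as OpenCV has them. Camera axes: x right, y down, z forward; pixel columns grow to the right and rows downward; lengths in m; the calibration is good to about 2 mm. A picture is of the moment at which its call begins. calibration takes no time and is no camera call.
- ctrl.job_done(): hands the job in; it is judged then, once.
The state is a dict: "time": time; "q": joint angles; "joint_velocities": joint speeds; "effort": joint torques, N m; "ee_pos": TCP position; "eef_rot": TCP orientation; "wrist_force": force on the tool from outside, world axes, zero at the start; "ft_torque": the same for the moment, N m; "grip_width": opening from 0.0 (shut) to 1.0 (fully open); "finger_force": force on a finger pad.
Only numpy, scipy, OpenCV 4.12 (cv2) and the standard library are available. Lean on these libraries where they do the work, as an engineer would, in place of code of your own. Each camera call takes 0.05 s, during which the arm holds its last target. There are 200 camera calls.

## Task

The axle of the wrapping-paper stand has crept out of its open clamp: push it in by its free end until its collar sits against the saddle, then take the U-bolt that fits it out of its wooden block, pass both legs down over the axle and through the two holes of the loose clamp plate, and press it fully home on the axle so that it stays. Go gently: feel for the holes rather than forcing the legs, ram nothing, and leave the other things on the bench alone.

Things in the scene. Friction and masses are not known exactly. Their poses are not given: they have to be found in the camera images.
- ubolt: the U-bolt that fits: plain steel U of 8 mm round rod, 36 mm clear between the legs (leg centres 44 mm apart, 52 mm over the outside), 94 mm tall, about 85 g, starts upright with its legs in a block. Origin at the centre of the half-round bow: bow top 26 mm above, leg ends 68 mm below (square-cut, 1 mm broken edge). z from legs to bow, x from leg to leg, y through the U
- block: wooden block 110 (x) x 44 (y) x 40 mm high, fixed, origin under its middle: two 10 mm holes, 25 mm deep, 22 mm either side in x, hold the fitting U-bolt, whose bow top stands 109 mm above the bench
- clamp (a point): fixed point on the axle's axis at the middle of the open clamp's saddle, 125 mm above the bench; z up, y along the axle towards the paper roll (100 mm thick, begins 75 mm away in +y when the axle is home), x across. Axle tube 34 mm thick; saddle 21 mm either way in y, 16 mm in x. Fully home, the bow rests on the tube and the U-bolt's origin lies 1 mm below this point
- plate_mid (a point): fixed point 42 mm below the clamp point, same axes, level with the clamp plate's top. The plate (8 mm thick, 76 mm in x, 76 mm in y) has two 9.5 mm holes 22 mm either side in x. It is loose, left anywhere up to 16 mm either way along y from this point, and its own place is not measured: feel for the holes. It slides along y only, against some 12 N of friction
- retainer (a point): fixed point 57 mm below the clamp point, same axes: the level of the spring retainers under the plate's holes. From about 14 mm below the plate's top they grip the legs: some 5 to 15 N in all, varying with the hidden friction, pushes both legs on, so the U-bolt does not fall home by itself and stays where it is left. Below them the legs have free room
- axle_end (a point): centre of the axle's free end face (34 mm across, facing the clamp's -y), 125 mm above the bench; same axes as the clamp. It slides along y with the axle against about 5 N of friction; when home it lies 63 mm from the clamp point. A collar 46 mm thick and 14 mm long begins 28 mm behind the face
- axle (a joint): how far the axle stands out of its home place (m): 0 when its collar sits against the saddle, which is a hard stop, about 0.02 to 0.045 at the start; it grows as the axle moves out to the clamp's -y
- ubolt_big: a U-bolt too wide for this clamp (60 mm between its legs), standing in its own wooden block; origin at the bow's centre; leave it
- ubolt_small: a U-bolt too narrow for this axle (22 mm between its legs), standing in its own wooden block; origin at the bow's centre; leave it
- tape: a roll of packing tape lying flat, 104 mm across, 48 mm high; origin under its middle; leave it
- spanner: a spanner 160 mm long lying flat; leave it
- pot: a ceramic cup 90 mm across, 85 mm high; origin under its middle; leave it
- figure: a white ceramic figure 56 mm across, 96 mm high; origin under its middle; leave it
- nut_tray: a small tray of nuts, 100 x 75 x 28 mm; leave it
Mind the look-alikes: they are no part of the job. What is shaped like the ubolt but pink or red is not meant.

How it is judged:
By the outcome, as a careful person would: the job done as asked, in the order asked, and still so for the second after the job is handed in, with the robot touching nothing.
It also fails if it takes over 72 s, if anything falls off the work surface, if the arm or the gripper's body presses on something with over 40 N, if the wrist force passes 120 N, or if a joint passes its speed limit or range.

## Working session

There is one attempt and no reset: what is moved stays moved. The work goes in short steps, Python scripts to look and compute and a tool call to move; the robot and the scene stay as the last step left them, time stands still between calls to the robot, and variables do not carry over. Pictures are saved under pics/ and viewed, at most 10 in all, crops included, and the job is handed in when it is done.

Besides the shell and the picture viewer there is one more tool, called by a JSON object that holds its "fn" and its "kwargs", one argument or row to a line. step_arm: Moves the arm, as the interface text tells. Its arguments: {"type":"object","properties":{"commands":{"type":"array","items":{"type":"array","items":{"type":"number"}}},"hand":{"type":"number"},"force":{"type":"number"}},"required":["commands"]}

```bash
mkdir -p pics; cat > h.py <<'E'
import numpy as np,cv2
from plant import ctrl
def get(n,f):
    p,d=ctrl.get_image(n); cv2.imwrite(f'pics/{f}.png',p[:,:,::-1]); np.savez(f'pics/{f}.npz',p=p,d=d); return p,d
def cam(n):
    c=ctrl.calibration(n); f=200/np.tan(np.radians(c['fovy'])/2); R=cv2.Rodrigues(np.array(c['rvec'],float))[0]; return c,f,R,np.array(c['tvec'],float)
def rays(n,uv):
    c,f,R,t=cam(n); uv=np.atleast_2d(np.array(uv,float))
    K=np.array([[f,0,c['cx']],[0,f,c['cy']],[0,0,1]])
    xy=cv2.undistortPoints(uv[:,None],K,np.array([c['k1'],0,0,0.]))[:,0]
    return xy
def pts(n,uv,dep):
    c,f,R,t=cam(n); xy=rays(n,uv); P=np.c_[xy,np.ones(len(xy))]*np.asarray(dep).reshape(-1,1)
    return (P-t)@R
def plane(n,uv,z):
    c,f,R,t=cam(n); xy=rays(n,uv); D=np.c_[xy,np.ones(len(xy))]@R; o=-R.T@t
    return o+D*((z-o[2])/D[:,2])[:,None]
def proj(n,P):
    c,f,R,t=cam(n); K=np.array([[f,0,c['cx']],[0,f,c['cy']],[0,0,1]])
    return cv2.projectPoints(np.atleast_2d(P).astype(float),cv2.Rodrigues(R)[0],t,K,np.array([c['k1'],0,0,0.]))[0][:,0]
def cloud(n,d):
    v,u=np.mgrid[0:400,0:640]; uv=np.c_[u.ravel(),v.ravel()]
    return pts(n,uv,d.ravel()).reshape(400,640,3)
E
python3 - <<'E'
from h import *
get('scene','s0');get('top','t0')
for n in('scene','top'):
    c,f,R,t=cam(n);print(n,f,-R.T@t,R.round(2).tolist())
print(ctrl.state())
E
```

```text
scene 402.8546537020401 [ 0.80706417 -0.42101635  0.75273366] [[0.83, 0.56, 0.01], [0.44, -0.63, -0.64], [-0.35, 0.53, -0.77]]
top 517.1672167095483 [0.29657732 0.03162175 1.28896835] [[-0.01, -1.0, -0.01], [-0.98, 0.01, -0.19], [0.19, 0.0, -0.98]]
{'time': 0.1, 'q': array([-8.02728935e+01,  1.58432770e+01,  8.62880420e+01, -1.32419244e-03,
        7.79618055e+01, -6.93200059e+00]), 'joint_velocities': array([ 0.0562307 , -0.1054879 , -0.20330402,  0.08188226,  0.01994054,
        0.01211824]), 'effort': array([ 1.81663629e-03, -4.17699265e+01, -2.46404153e+01, -2.34778527e-04,
        5.73734025e-03,  5.85907941e-06]), 'ee_pos': array([ 0.16477504, -0.55051574,  0.30313277]), 'eef_rot': array([-1.79907400e+02, -9.95414728e-03,  1.66593763e+01]), 'wrist_force': array([ 1.11893861,  0.44605985, -0.69438339]), 'ft_torque': array([ 0.08506806, -0.03611278, -0.02412253]), 'finger_force': 0.0, 'grip_width': 0.9981376002760527}
```

View pics/s0.png

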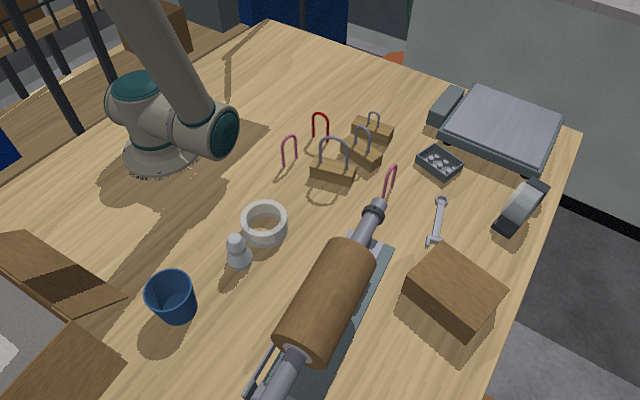

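View pics/t0.png

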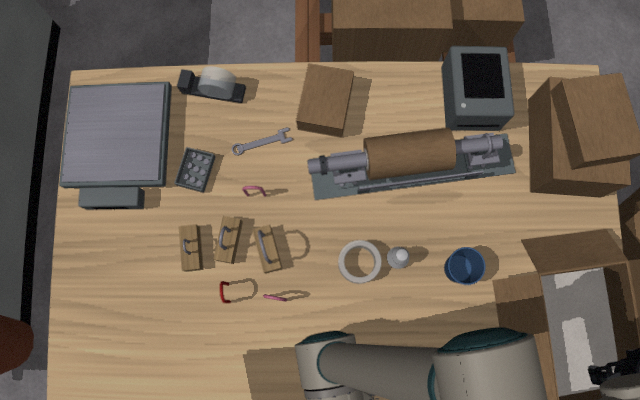

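The scene view shows three grey U-bolts in blocks at about (334,152), (362,138) and (374,120), with pink and red decoys around them. The axle's free end is near (383,205). In the top view the blocks are at (190,247), (229,240) and (268,247), and the axle end is at (312,165).

```bash
python3 - <<'E'
from h import *
p=np.load('pics/t0.npz')['p'];d=np.load('pics/t0.npz')['d'];s=np.load('pics/s0.npz');
a=cv2.resize(p[115:205,300:400],None,fx=4,fy=4,interpolation=2)
b=cv2.resize(p[210:280,170:290],None,fx=4,fy=4,interpolation=2)
c=cv2.resize(s['p'][100:260,270:420],None,fx=2.5,fy=2.5,interpolation=2)
o=np.zeros((600,800,3),np.uint8)
o[:360,:400]=a; o[:400,410:785]=c; 
bb=cv2.resize(b,(385,225)); o[370:595,:385]=bb
cv2.imwrite('pics/c0.png',o[:,:,::-1])
C=cloud('top',d);S=cloud('scene',s['d'])
# axle: points with z 0.12-0.15 near
for nm,X in(('top',C),('scene',S)):
    for (x0,x1,y0,y1) in [(.35,.7,-.3,.12)]:
        m=(X[...,2]>.125)&(X[...,2]<.15)&(X[...,0]>x0)&(X[...,0]<x1)&(X[...,1]>y0)&(X[...,1]<y1)
        Q=X[m];print(nm,len(Q))
        for y in np.arange(-.3,.12,.01):
            k=Q[(abs(Q[:,1]-y)<.005)]
            if len(k)>3: print('%.2f n%d x %.3f..%.3f zmax %.3f'%(y,len(k),k[:,0].min(),k[:,0].max(),np.percentile(k[:,2],97)))
    m=(X[...,2]>.033)&(X[...,2]<.047)&(X[...,0]>.2)&(X[...,0]<.5)&(X[...,1]>.05)&(X[...,1]<.4)
    n,l,st,ce=cv2.connectedComponentsWithStats(m.astype(np.uint8))
    for i in range(1,n):
        if st[i,4]>60:
            q=X[l==i][:,:2].astype(np.float32);print(nm,'blk',ce[i].round(),cv2.minAreaRect(q),st[i,4])
E
```

```text
top 1575
-0.30 n27 x 0.647..0.679 zmax 0.144
-0.29 n62 x 0.645..0.680 zmax 0.145
-0.28 n58 x 0.645..0.676 zmax 0.144
-0.27 n24 x 0.611..0.676 zmax 0.150
-0.26 n20 x 0.609..0.616 zmax 0.148
-0.25 n25 x 0.607..0.616 zmax 0.149
-0.24 n22 x 0.606..0.614 zmax 0.148
-0.23 n22 x 0.605..0.614 zmax 0.148
-0.22 n23 x 0.602..0.699 zmax 0.150
-0.21 n27 x 0.602..0.698 zmax 0.150
-0.20 n24 x 0.601..0.697 zmax 0.149
-0.19 n24 x 0.599..0.699 zmax 0.148
-0.18 n30 x 0.598..0.698 zmax 0.149
-0.17 n20 x 0.597..0.604 zmax 0.149
-0.16 n28 x 0.595..0.694 zmax 0.150
-0.15 n23 x 0.593..0.689 zmax 0.149
-0.14 n26 x 0.593..0.694 zmax 0.149
-0.13 n27 x 0.591..0.688 zmax 0.149
-0.12 n25 x 0.590..0.689 zmax 0.149
-0.11 n28 x 0.589..0.686 zmax 0.149
-0.10 n23 x 0.587..0.682 zmax 0.150
-0.09 n26 x 0.586..0.684 zmax 0.149
-0.08 n29 x 0.585..0.680 zmax 0.150
-0.07 n34 x 0.584..0.680 zmax 0.149
-0.06 n71 x 0.608..0.681 zmax 0.148
-0.05 n64 x 0.614..0.647 zmax 0.144
-0.04 n63 x 0.614..0.646 zmax 0.145
-0.03 n58 x 0.611..0.645 zmax 0.144
-0.02 n60 x 0.611..0.642 zmax 0.145
-0.01 n69 x 0.609..0.643 zmax 0.144
0.00 n55 x 
[... 1729 characters left out ...]
3..0.645 zmax 0.143
0.00 n73 x 0.611..0.644 zmax 0.143
0.01 n75 x 0.610..0.642 zmax 0.143
0.02 n73 x 0.609..0.641 zmax 0.143
0.03 n143 x 0.600..0.645 zmax 0.148
0.04 n80 x 0.600..0.644 zmax 0.149
0.05 n43 x 0.605..0.638 zmax 0.144
0.06 n66 x 0.603..0.636 zmax 0.143
0.07 n36 x 0.603..0.634 zmax 0.143
scene blk [373. 126.] ((0.44333910942077637, 0.3669028878211975), (0.11118235439062119, 0.04986608400940895), 6.691812992095947) 445
scene blk [359. 147.] ((0.455775648355484, 0.27440837025642395), (0.04759032279253006, 0.09874487668275833), 76.67366027832031) 394
scene blk [333. 166.] ((0.43863213062286377, 0.17571839690208435), (0.11043452471494675, 0.04784746468067169), 14.420707702636719) 622
```

View pics/c0.png

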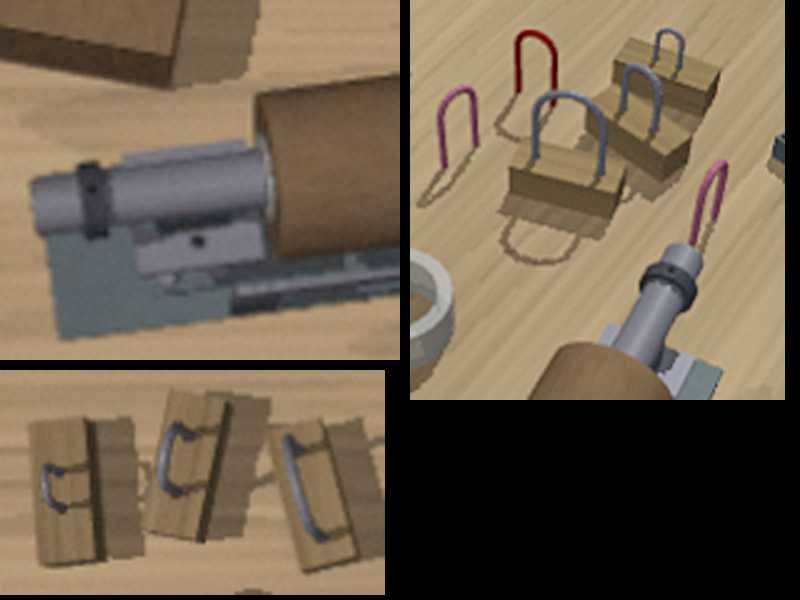

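The crop settles it: the middle block (top view pixel ~(229,240)) holds the fitting 44 mm U-bolt. The big one is on the right and the small one on the left. The plate's -x side hole shows at about top pixel (349,175), next to the tube.

```bash
python3 - <<'E'
from h import *
for n,f in(('top','t0'),('scene','s0')):
    z=np.load(f'pics/{f}.npz');X=cloud(n,z['d'])
    m=(X[...,2]>.07)&(X[...,2]<.12)&(X[...,0]>.38)&(X[...,0]<.52)&(X[...,1]>.23)&(X[...,1]<.32)
    Q=X[m];xy=Q[:,:2];c=xy.mean(0);u=np.linalg.svd(xy-c)[2][0];u*=np.sign(u[0]);s=(xy-c)@u
    print(n,'ubolt',len(Q),c,'mid',c+u*(s.max()+s.min())/2,'len',np.ptp(s),'ang',np.degrees(np.arctan2(u[1],u[0])),'zmax',Q[:,2].max())
    # block top fit
    m=(X[...,2]>.034)&(X[...,2]<.046)&(X[...,0]>.39)&(X[...,0]<.52)&(X[...,1]>.23)&(X[...,1]<.325)
    print(n,'block',cv2.minAreaRect(X[m][:,:2].astype(np.float32)),np.median(X[m][:,2]))
    # axle line
    m=(X[...,2]>.135)&(X[...,2]<.15)&(X[...,0]>.59)&(X[...,0]<.66)&(X[...,1]>-.055)&(X[...,1]<.022)
    Q=X[m]
    ys=np.arange(-.05,.022,.01);mid=[(lambda k:(k.min()+k.max())/2)(Q[abs(Q[:,1]-y)<.005][:,0]) if (abs(Q[:,1]-y)<.005).any() else np.nan for y in ys]
    ok=~np.isnan(mid);print(n,'axle x=a*y+b',np.polyfit(ys[ok],np.array(mid)[ok],1))
    m=(X[...,2]>.105)&(X[...,2]<.15)&(X[...,0]>.58)&(X[...,0]<.66)&(X[...,1]>.05)&(X[...,1]<.11)
    print('end ymax',np.percentile(X[m][:,1],[98,99.5,100]))
    # plate
    m=(abs(X[...,2]-.083)<.005)&(X[...,0]>.55)&(X[...,0]<.7)&(X[...,1]>-.08)&(X[...,1]<.08)
    k=X[m];print('plate',len(k),k.min(0),k.max(0),cv2.minAreaRect(k[:,:2].astype(np.float32)))
# hole: darkest in crop of top
p=np.load('pics/t0.npz')['p'].astype(int).sum(2)
w=p[168:182,340:360];print(w)
print(plane('top',[[349.3,175]],.083))
E
```

```text
top ubolt 86 [0.46001362 0.2766087 ] mid [0.4606994  0.27646386] len 0.05000881149114182 ang -11.925841724981728 zmax 0.1142052484560324
top block ((0.4610167443752289, 0.2769610285758972), (0.04623647406697273, 0.10920064896345139), 78.80743408203125) 0.0404321363155143
top axle x=a*y+b [-0.12864231  0.62458078]
end ymax [0.07506277 0.07515808 0.0751827 ]
plate 418 [ 0.57682396 -0.06882486  0.07809639] [0.66964719 0.02138977 0.08782932] ((0.6197479963302612, -0.023409508168697357), (0.09549865871667862, 0.0811656042933464), 6.4572858810424805)
scene ubolt 102 [0.46515897 0.27022545] mid [0.46234592 0.27070862] len 0.05321023061607055 ang -9.746096271148875 zmax 0.10866307266151388
scene block ((0.46278947591781616, 0.272716224193573), (0.04767768085002899, 0.11307331174612045), 76.8853759765625) 0.038446832441055956
scene axle x=a*y+b [-0.12736603  0.6265016 ]
end ymax [0.07120665 0.07228208 0.07330862]
plate 234 [ 0.58777394 -0.02260881  0.07840658] [0.66733848 0.01776482 0.0865266 ] ((0.6271847486495972, -0.006644178181886673), (0.07667694985866547, 0.04089697450399399), 6.7488765
[... 540 characters left out ...]
0 364 370 302 191 162 202 315 348 369 365 375 364 375
  368 369]
 [297 339 355 369 358 371 362 286 161 122 133 287 358 374 359 378 372 364
  364 359]
 [366 365 375 364 365 375 370 320 256 203 221 316 366 375 364 370 365 368
  362 361]
 [371 368 375 367 365 356 363 360 330 300 332 359 363 368 369 371 375 364
  372 360]
 [366 361 356 367 358 366 368 366 361 367 369 368 365 365 358 373 362 362
  362 370]
 [372 371 364 368 360 358 357 362 366 368 363 374 369 366 363 363 371 366
  363 355]
 [367 362 362 366 374 366 366 372 358 364 368 351 347 339 329 330 309 305
  305 283]
 [366 358 366 366 355 333 331 328 326 307 305 293 291 273 263 237 207 174
  184 196]]
[[ 0.6064869  -0.02437932  0.083     ]]
```

{"fn": "step_arm", "kwargs": {
  "commands": [
    [0, 0, -30, 0, 0, 0.05]
  ],
  "hand": 0
}}

```text
time: 0.2
ee_pos: [0.1644, -0.5487, 0.3296]
eef_rot: [-179.4, -0.0, 13.7]
wrist_force: [-0.0, -0.2, 0.2]
grip_width: 0.854
finger_force: 0.0
```

```bash
cat >> h.py <<'E'
from scipy.spatial.transform import Rotation as Ro
def to(P,yaw):
    s=ctrl.state();R=Ro.from_euler('xyz',s['eef_rot'],degrees=True);T=Ro.from_euler('xyz',[180,0,yaw],degrees=True)
    print((R.inv().apply(np.array(P)-s['ee_pos'])*1000).round(1),(R.inv()*T).as_rotvec().round(4))
E
python3 -c "
from h import *
to([.610,.115,.33],97.3)"
```

```text
[ 590.3 -539.1    5.8] [-0.0081 -0.0083 -1.4587]
```

{"fn": "step_arm", "kwargs": {
  "commands": [
    [590, -539, 0, 0, 0, -1.46],
    [590, -539, 0, 0, 0, -1.46],
    [590, -539, 0, 0, 0, -1.46],
    [590, -539, 0, 0, 0, -1.46],
    [590, -539, 0, 0, 0, -1.46],
    [590, -539, 0, 0, 0, -1.46],
    [590, -539, 0, 0, 0, -1.46],
    [590, -539, 0, 0, 0, -1.46],
    [590, -539, 0, 0, 0, -1.46],
    [590, -539, 0, 0, 0, -1.46],
    [590, -539, 0, 0, 0, -1.46],
    [590, -539, 0, 0, 0, -1.46],
    [590, -539, 0, 0, 0, -1.46],
    [590, -539, 0, 0, 0, -1.46],
    [590, -539, 0, 0, 0, -1.46],
    [590, -539, 0, 0, 0, -1.46],
    [590, -539, 0, 0, 0, -1.46],
    [590, -539, 0, 0, 0, -1.46],
    [590, -539, 0, 0, 0, -1.46],
    [590, -539, 0, 0, 0, -1.46]
  ]
}}

```text
time: 2.2
ee_pos: [0.6086, 0.112, 0.334]
eef_rot: [-180.0, 0.0, 97.4]
wrist_force: [0.1, 0.1, -0.3]
grip_width: 0.002
finger_force: 0.0
```

```bash
python3 -c "
from h import *
to([.611,.115,.19],97.3);print(ctrl.state()['ee_pos'],ctrl.state()['eef_rot'])"
```

```text
[  2.7   2.8 144. ] [-0.0004  0.0004  0.0011]
[0.60863978 0.11202811 0.3340301 ] [-1.79977097e+02  2.51788503e-02  9.73611377e+01]
```

{"fn": "step_arm", "kwargs": {
  "commands": [
    [5, 3, 35, 0, 0, 0],
    [5, 3, 70, 0, 0, 0],
    [5, 3, 105, 0, 0, 0],
    [5, 3, 130, 0, 0, 0],
    [5, 3, 144, 0, 0, 0],
    [5, 3, 144, 0, 0, 0]
  ]
}}

```text
time: 2.8
ee_pos: [0.6098, 0.1172, 0.1879]
eef_rot: [-179.7, 0.0, 97.3]
wrist_force: [0.0, 0.7, -1.0]
grip_width: 0.004
finger_force: 0.0
```

```bash
python3 - <<'E'
from h import *
p,d=get('scene','s1')
cv2.imwrite('pics/c1.png',cv2.resize(p[100:300,300:500,::-1],None,fx=3,fy=3,interpolation=2))
E
```

```text
(no output)
```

View pics/c1.png

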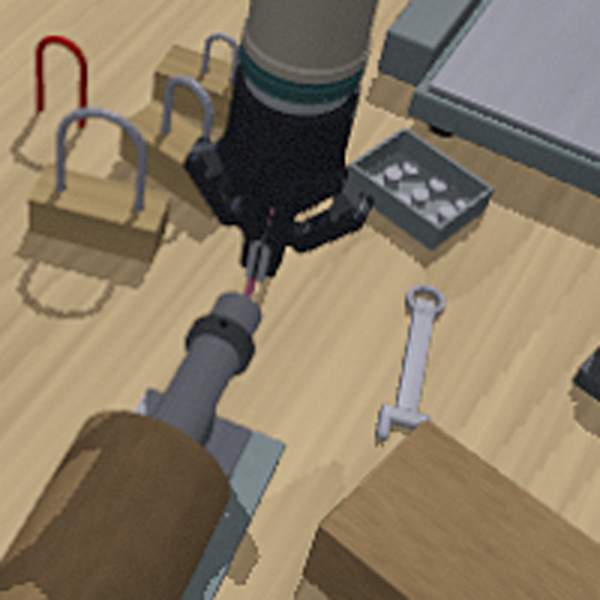

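The closed fingers, at crop (258,255), are in front of the axle end face at crop (240,305) and in line with it. I'll approach and then push slowly.

{"fn": "step_arm", "kwargs": {
  "commands": [
    [-6, 0, 0, 0, 0, 0],
    [-12, 0, 0, 0, 0, 0],
    [-18, 0, 0, 0, 0, 0],
    [-22, 0, 0, 0, 0, 0],
    [-24, 0, 0, 0, 0, 0],
    [-26, 0, 0, 0, 0, 0],
    [-28, 0, 0, 0, 0, 0],
    [-30, 0, 0, 0, 0, 0],
    [-32, 0, 0, 0, 0, 0],
    [-34, 0, 0, 0, 0, 0],
    [-36, 0, 0, 0, 0, 0],
    [-38, 0, 0, 0, 0, 0],
    [-40, 0, 0, 0, 0, 0],
    [-42, 0, 0, 0, 0, 0],
    [-44, 0, 0, 0, 0, 0]
  ]
}}

```text
time: 4.35
ee_pos: [0.6171, 0.0766, 0.1899]
eef_rot: [-180.0, -0.2, 97.4]
wrist_force: [0.3, 5.8, 0.4]
grip_width: -0.001
finger_force: 2.6
```

{"fn": "step_arm", "kwargs": {
  "commands": [
    [-1.5, 0, 0, 0, 0, 0],
    [-3, 0, 0, 0, 0, 0],
    [-4.5, 0, 0, 0, 0, 0],
    [-6, 0, 0, 0, 0, 0],
    [-7.5, 0, 0, 0, 0, 0],
    [-9, 0, 0, 0, 0, 0],
    [-10.5, 0, 0, 0, 0, 0],
    [-12, 0, 0, 0, 0, 0]
  ]
}}

```text
time: 5.15
ee_pos: [0.6186, 0.0647, 0.1899]
eef_rot: [-180.0, -0.2, 97.4]
wrist_force: [-1.3, 5.0, 0.4]
grip_width: 0.003
finger_force: 2.6
```

{"fn": "step_arm", "kwargs": {
  "commands": [
    [-1, 0, 0, 0, 0, 0],
    [-2, 0, 0, 0, 0, 0],
    [-3, 0, 0, 0, 0, 0],
    [-4, 0, 0, 0, 0, 0],
    [-5, 0, 0, 0, 0, 0],
    [-6, 0, 0, 0, 0, 0],
    [-7, 0, 0, 0, 0, 0],
    [-8, 0, 0, 0, 0, 0]
  ]
}}

```text
time: 5.95
ee_pos: [0.6196, 0.0567, 0.1899]
eef_rot: [-180.0, -0.2, 97.4]
wrist_force: [-0.8, 4.8, 0.7]
grip_width: -0.003
finger_force: 2.6
```

{"fn": "step_arm", "kwargs": {
  "commands": [
    [-1, 0, 0, 0, 0, 0],
    [-2, 0, 0, 0, 0, 0],
    [-3, 0, 0, 0, 0, 0],
    [-4, 0, 0, 0, 0, 0],
    [-5, 0, 0, 0, 0, 0],
    [-6, 0, 0, 0, 0, 0]
  ]
}}

```text
time: 6.55
ee_pos: [0.6203, 0.0513, 0.1899]
eef_rot: [-180.0, -0.3, 97.4]
wrist_force: [-1.3, 7.7, 0.3]
grip_width: -0.0
finger_force: 4.2
```

```bash
python3 - <<'E'
from h import *
p,d=get('top','t1')
a=cv2.resize(p[115:205,300:400],None,fx=4,fy=4,interpolation=2)
z=np.load('pics/t0.npz')['p'];b=cv2.resize(z[115:205,300:400],None,fx=4,fy=4,interpolation=2)
cv2.imwrite('pics/c2.png',np.hstack([b,a])[:,:,::-1])
E
```

```text
(no output)
```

View pics/c2.png

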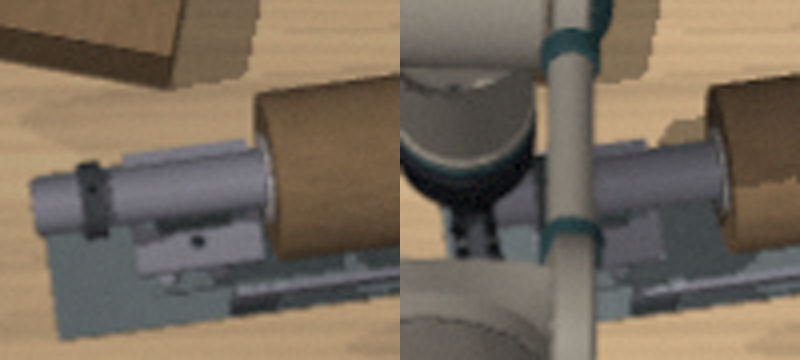

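The roll's near edge has moved from crop x 258 to 308, about 30 mm, and the force is starting to rise. I'll keep pushing in small steps.

{"fn": "step_arm", "kwargs": {
  "commands": [
    [-0.5, 0, 0, 0, 0, 0],
    [-1, 0, 0, 0, 0, 0],
    [-1.5, 0, 0, 0, 0, 0],
    [-2, 0, 0, 0, 0, 0]
  ]
}}

```text
time: 7.0
ee_pos: [0.6203, 0.051, 0.1899]
eef_rot: [-180.0, -0.5, 97.4]
wrist_force: [-1.0, 12.2, 1.4]
grip_width: -0.004
finger_force: 6.1
```

{"fn": "step_arm", "kwargs": {
  "commands": [
    [-1, 0, 0, 0, 0, 0],
    [-2, 0, 0, 0, 0, 0],
    [-3, 0, 0, 0, 0, 0],
    [-3, 0, 0, 0, 0, 0]
  ]
}}

```text
time: 7.4
ee_pos: [0.6204, 0.0507, 0.19]
eef_rot: [-180.0, -0.8, 97.4]
wrist_force: [-1.3, 17.2, 1.3]
grip_width: -0.001
finger_force: 9.1
```

{"fn": "step_arm", "kwargs": {
  "commands": [
    [6, 0, 0, 0, 0, 0],
    [20, 0, 0, 0, 0, 0],
    [40, 0, 0, 0, 0, 0],
    [45, 0, -40, 0, 0, 0],
    [45, 0, -80, 0, 0, 0],
    [45, 0, -95, 0, 0, 0]
  ],
  "hand": 1,
  "force": 60
}}

```text
time: 8.0
ee_pos: [0.617, 0.0893, 0.2892]
eef_rot: [179.6, 0.1, 97.5]
wrist_force: [0.8, -0.2, 0.1]
grip_width: 0.994
finger_force: 0.0
```

```bash
python3 - <<'E'
from h import *
to([.4615,.2745,.235],79)
E
```

```text
[ 204.  -130.4   53. ] [0.0072 0.0006 0.3226]
```

{"fn": "step_arm", "kwargs": {
  "commands": [
    [204, -130, 0, 0, 0, 0.32],
    [204, -130, 0, 0, 0, 0.32],
    [204, -130, 0, 0, 0, 0.32],
    [204, -130, 0, 0, 0, 0.32],
    [204, -130, 0, 0, 0, 0.32],
    [204, -130, 0, 0, 0, 0.32],
    [204, -130, 25, 0, 0, 0.32],
    [204, -130, 50, 0, 0, 0.32],
    [204, -130, 50, 0, 0, 0.32]
  ]
}}

```text
time: 8.9
ee_pos: [0.4586, 0.2731, 0.232]
eef_rot: [-179.7, 0.3, 79.1]
wrist_force: [-0.2, 0.4, 0.5]
grip_width: 1.0
finger_force: 0.0
```

```bash
python3 - <<'E'
from h import *
p,d=get('scene','s2');q,e=get('top','t2')
a=cv2.resize(p[60:210,270:420],None,fx=2.6,fy=2.6,interpolation=2)
b=cv2.resize(q[190:290,180:280],(390,390),interpolation=2)
cv2.imwrite('pics/c3.png',np.hstack([a,b])[:,:,::-1])
s=ctrl.state();print(s['ee_pos'],s['eef_rot'])
to([.4615,.2745,.135],79)
E
```

```text
[0.46060851 0.2739     0.234962  ] [-1.79997330e+02  4.81389688e-02  7.90865788e+01]
[  0.8   0.8 100. ] [-0.      0.0008  0.0015]
```

View pics/c3.png

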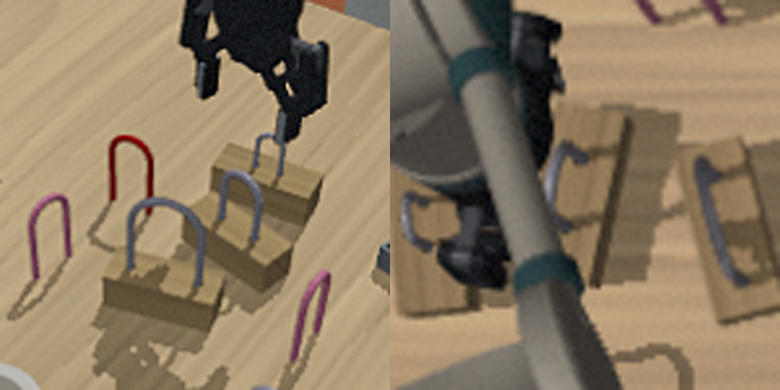

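The gripper is above the middle U-bolt, its fingers straddling the block's long axis in line with the bow (scene crop (240,190)), and clear of the neighbours.

{"fn": "step_arm", "kwargs": {
  "commands": [
    [1, 1, 30, 0, 0, 0],
    [1, 1, 60, 0, 0, 0],
    [1, 1, 80, 0, 0, 0],
    [1, 1, 92, 0, 0, 0],
    [1, 1, 100, 0, 0, 0],
    [1, 1, 106, 0, 0, 0],
    [1, 1, 106, 0, 0, 0]
  ]
}}

```text
time: 9.7
ee_pos: [0.4617, 0.2751, 0.129]
eef_rot: [180.0, -0.0, 79.1]
wrist_force: [0.4, 0.2, -0.4]
grip_width: 0.998
finger_force: 0.0
```

```bash
python3 - <<'E'
from h import *
p,d=get('scene','s3')
cv2.imwrite('pics/c4.png',cv2.resize(p[60:210,270:420,::-1],None,fx=4,fy=4,interpolation=2))
s=ctrl.state();print(s['ee_pos'],s['wrist_force'],s['time'])
E
```

```text
[0.46179074 0.27520179 0.12937349] [-0.70774759  0.09291868  0.73747591] 9.75
```

View pics/c4.png

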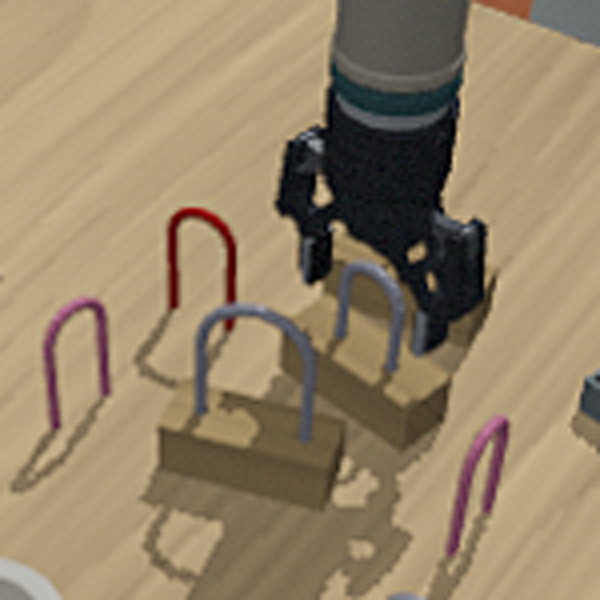

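The pads sit either side of the U-bolt's legs, with tips at crop (318,283) and (430,353). Their midpoint lies on the bow's midline, so I'll close gently.

{"fn": "step_arm", "kwargs": {
  "commands": [
    [0, 0, 0, 0, 0, 0],
    [0, 0, 0, 0, 0, 0],
    [0, 0, 0, 0, 0, 0],
    [0, 0, 0, 0, 0, 0],
    [0, 0, 0, 0, 0, 0]
  ],
  "hand": 0.4,
  "force": 20
}}

```text
time: 10.25
ee_pos: [0.4616, 0.2753, 0.1296]
eef_rot: [179.9, -0.0, 79.1]
wrist_force: [-1.1, 0.1, 5.5]
grip_width: 0.598
finger_force: 20.5
```

{"fn": "step_arm", "kwargs": {
  "commands": [
    [0, 0, 0, 0, 0, 0],
    [0, 0, 0, 0, 0, 0],
    [0, 0, -4, 0, 0, 0],
    [0, 0, -10, 0, 0, 0],
    [0, 0, -18, 0, 0, 0],
    [0, 0, -28, 0, 0, 0],
    [0, 0, -60, 0, 0, 0],
    [0, 0, -100, 0, 0, 0],
    [0, 0, -140, 0, 0, 0],
    [0, 0, -160, 0, 0, 0],
    [0, 0, -160, 0, 0, 0]
  ],
  "force": 90
}}

```text
time: 11.35
ee_pos: [0.4626, 0.2757, 0.2929]
eef_rot: [179.6, -0.2, 79.1]
wrist_force: [0.7, 0.5, -0.5]
grip_width: 0.575
finger_force: 93.2
```

```bash
python3 - <<'E'
from h import *
s=ctrl.state();print(s['ee_pos'],s['eef_rot'],s['wrist_force'],s['grip_width'],s['time'])
for n,f in(('scene','s4'),('top','t4')):
    p,d=get(n,f);X=cloud(n,d)
    T=s['ee_pos']; m=(abs(X[...,0]-T[0])<.05)&(abs(X[...,1]-T[1])<.03)&(X[...,2]<T[2]-.08)&(X[...,2]>T[2]-.16)
    k=X[m];print(n,len(k),k.min(0) if len(k) else '',k.max(0) if len(k) else '')
    if n=='scene':
        np.set_printoptions(suppress=True,precision=4)
        v=np.array([np.sin(np.radians(s['eef_rot'][2])),-np.cos(np.radians(s['eef_rot'][2]))])
        for sg in(1,-1):
            L=k[sg*((k[:,:2]-T[:2])@v)>0]; print(sg,L.mean(0),((L[:,:2]-T[:2])@v).mean(),(L[:,:2]-T[:2])@np.array([-v[1],v[0]]).mean() if 0 else '',L[:,2].min(),len(L))
    u,vv=proj(n,s['ee_pos'])[0].astype(int);print(u,vv)
p=np.load('pics/s4.npz')['p'];u,v=proj('scene',s['ee_pos'])[0].astype(int)
cv2.imwrite('pics/c5.png',cv2.resize(p[max(v-30,0):v+100,max(u-65,0):u+65,::-1],None,fx=4.5,fy=4.5,interpolation=2))
to([.6284,-.0225,.285],97.3)
E
```

```text
[0.4625873  0.27569699 0.29293836] [179.62262927  -0.24969915  79.12279051] [ 0.72899028  0.47109731 -0.53532992] 0.5752684911111626 11.35
scene 91 [0.43878316 0.26494812 0.17763471] [0.49008184 0.28132998 0.21293426]
1 [0.4866 0.2677 0.1957] 0.0251391296126127  0.17763471101372585 45
-1 [0.4433 0.2766 0.1954] -0.019084294115042442  0.17781615255646488 46
371 58
top 13 [0.4795 0.2687 0.1775] [0.4841 0.274  0.2071]
202 221
[-260.4  220.7    3.7] [-0.0004  0.0003 -0.3174]
```

View pics/c5.png

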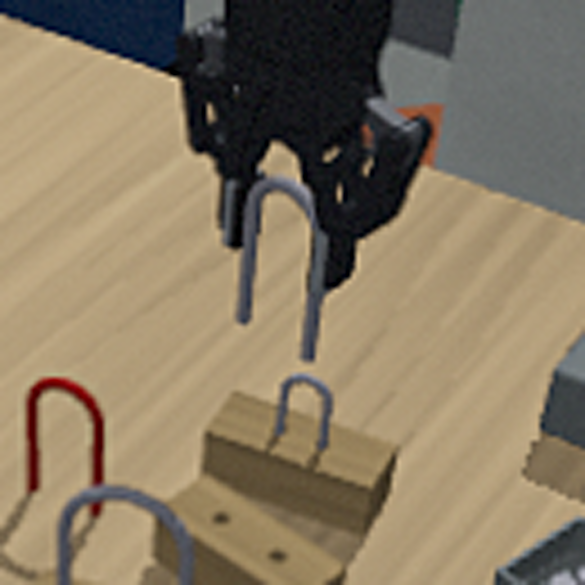

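The U-bolt is out of its block and hangs upright between the pads, legs at crop (243,320) and (308,358). The block's two empty holes show below. I'll re-measure the axle end and the plate hole from the same pictures.

```bash
python3 - <<'E'
from h import *
ax=np.array([.1265,-.992])
for n,f in(('top','t4'),('scene','s4')):
    z=np.load(f'pics/{f}.npz');X=cloud(n,z['d'])
    m=(X[...,2]>.12)&(X[...,2]<.15)&(X[...,0]>.585)&(X[...,0]<.66)&(X[...,1]>-.02)&(X[...,1]<.11)
    k=X[m];s=(k[:,:2]-[.6255,0])@ax; t=(k[:,:2]-[.6255,0])@np.array([.992,.1265])
    print(n,'face s',np.percentile(s,[0,1,3]),'collar',s[k[:,2]>.1455].min() if (k[:,2]>.1455).any() else '',s[k[:,2]>.1455].max() if (k[:,2]>.1455).any() else '')
    c=k[(k[:,2]>.1375)];tc=(c[:,:2]-[.6255,0])@np.array([.992,.1265]);print(' t mid (z>.1375,tube)',(np.percentile(tc,2)+np.percentile(tc,98))/2,len(c), 'line',np.median(tc))
p=np.load('pics/t4.npz')['p'][:,:,:3].astype(float).sum(2)
w=p[170:182,343:356];b=np.clip(300-w,0,None);v,u=np.mgrid[170:182,343:356]
b[:4]=0
print(w.astype(int)); h=[(b*u).sum()/b.sum(),(b*v).sum()/b.sum()];H=plane('top',[h],.083)[0];print(h,H,'s',(H[:2]-[.6255,0])@ax,'t',(H[:2]-[.6255,0])@np.array([.992,.1265]))
E
```

```text
top face s [-0.04435809 -0.04385837 -0.04257632] collar -0.04093015386850424 0.010363950584158326
 t mid (z>.1375,tube) -0.0006934306630051769 291 line -0.001852250589082429
scene face s [-0.04008676 -0.03799374 -0.03667477] collar -0.011468438463437198 0.0036715233715377714
 t mid (z>.1375,tube) 0.0012959452498008447 352 line 0.002092928645879225
[[152 149 142 144 151 148 146 152 153 133 141 145 145]
 [145 142 149 145 145 144 154 160 156 175 182 175 192]
 [149 169 173 171 179 190 200 200 221 227 227 279 319]
 [278 249 230 221 235 239 218 223 252 289 318 369 393]
 [393 351 317 285 234 197 161 164 253 352 391 396 390]
 [388 390 385 360 272 181 135 147 299 380 390 391 399]
 [384 389 389 395 351 274 219 235 337 384 392 393 388]
 [392 386 395 386 383 353 329 337 380 387 388 376 390]
 [387 376 389 391 395 383 382 384 389 384 392 382 392]
 [386 389 383 391 391 378 392 377 388 386 380 381 392]
 [390 390 387 384 384 390 387 394 377 367 351 349 340]
 [389 377 358 348 353 338 324 322 308 312 287 277 263]]
[np.float64(349.2941659819228), np.float64(175.08545603944125)] [ 0.60627504 -0.02436078  0.083     ] s 0.021733934719755293 t -0.022152799070476965
```

{"fn": "step_arm", "kwargs": {
  "commands": [
    [-262, 221, 0, 0, 0, -0.317],
    [-262, 221, 0, 0, 0, -0.317],
    [-262, 221, 0, 0, 0, -0.317],
    [-262, 221, 0, 0, 0, -0.317],
    [-262, 221, 0, 0, 0, -0.317],
    [-262, 221, 0, 0, 0, -0.317],
    [-262, 221, 0, 0, 0, -0.317],
    [-262, 221, 0, 0, 0, -0.317],
    [-262, 221, 0, 0, 0, -0.317],
    [-262, 221, 0, 0, 0, -0.317]
  ]
}}

```text
time: 12.45
ee_pos: [0.6277, -0.023, 0.2871]
eef_rot: [-179.8, -0.1, 97.3]
wrist_force: [1.0, 0.3, -1.5]
grip_width: 0.573
finger_force: 93.3
```

```bash
python3 - <<'E'
from h import *
s=ctrl.state();print(s['ee_pos'],s['eef_rot'],s['wrist_force'],s['time'])
p,d=get('scene','s5')
to([.6286,-.0243,.265],97.3)
u,v=proj('scene',s['ee_pos']-[0,0,.1])[0].astype(int)
cv2.imwrite('pics/c6.png',cv2.resize(p[v-55:v+75,u-65:u+65,::-1],None,fx=4.5,fy=4.5,interpolation=2))
E
```

```text
[ 0.62768194 -0.02303295  0.28707991] [-1.79774811e+02 -1.05982738e-01  9.72927470e+01] [ 1.01308364  0.27517547 -1.54520896] 12.45
[-1.8  0.7 22.7] [-0.0028 -0.0014  0.0007]
```

View pics/c6.png

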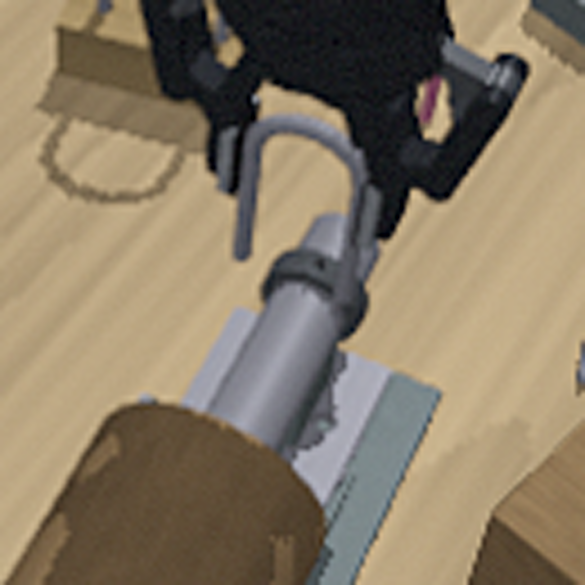

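The U-bolt's legs, at crop (243,255) and (368,275), straddle the tube line between the collar and the roll. I'll start down.

{"fn": "step_arm", "kwargs": {
  "commands": [
    [0, 0, 8, 0, 0, 0],
    [0, 0, 16, 0, 0, 0],
    [0, 0, 24, 0, 0, 0],
    [0, 0, 24, 0, 0, 0]
  ]
}}

```text
time: 12.9
ee_pos: [0.6278, -0.0233, 0.2631]
eef_rot: [-179.8, -0.0, 97.3]
wrist_force: [0.4, 0.8, -1.4]
grip_width: 0.576
finger_force: 93.3
```

```bash
python3 - <<'E'
from h import *
s=ctrl.state();print(s['ee_pos'],s['eef_rot'],s['wrist_force'],s['time'])
to([.6286,-.0243,.215],97.3)
for n,f in(('scene','s6'),('top','t6')):
    p,d=get(n,f);X=cloud(n,d);t=np.array([.992,.1265]);ax=np.array([.1265,-.992]);A=(X[...,:2]-[.6255,0])@t;S=(X[...,:2]-[.6255,0])@ax
    m=(abs(A)<.035)&(abs(A)>.012)&(S>.005)&(S<.04)&(X[...,2]>.149)&(X[...,2]<.185)
    for g in(1,-1):
        q=m&(A*g>0)
        if q.sum()>3: print(n,g,q.sum(),'t',A[q].min(),A[q].max(),'s',S[q].min(),S[q].max(),X[q][:,2].min())
    m=(abs(A)<.025)&(S>-.005)&(S<.07)&(X[...,2]>.12)&(X[...,2]<.146)
    print(n,'tube t',np.percentile(A[m],[1,99]),m.sum())
E
```

```text
[ 0.62783681 -0.02331357  0.26309625] [-1.79812506e+02 -4.56092975e-02  9.73203178e+01] [ 0.40807801  0.75800103 -1.3588016 ] 12.9
[-1.1  0.8 48.1] [-0.0033 -0.0008  0.0004]
scene 1 52 t 0.017129604787839304 0.0244874367366108 s 0.02481889697135442 0.029130302499790782 0.14948361136474309
scene -1 51 t -0.027137567633705995 -0.019314843068240637 s 0.02324528130098251 0.02967400145328312 0.14937002177914138
scene tube t [-0.01915347  0.02180994] 606
top tube t [-0.019572    0.01489786] 239
```

```bash
python3 - <<'E'
from h import *
from scipy.optimize import least_squares
t=np.array([.992,.1265]);ax=np.array([.1265,-.992])
for n,f in(('scene','s6'),('scene','s4'),('top','t4'),('top','t6')):
    X=cloud(n,np.load(f'pics/{f}.npz')['d']);A=(X[...,:2]-[.6255,0])@t;S=(X[...,:2]-[.6255,0])@ax;Z=X[...,2]
    m=(abs(A)<.025)&(S>.005)&(S<.09)&(Z>.115)&(Z<.147)
    a,s,z=A[m],S[m],Z[m]
    r=least_squares(lambda p:np.hypot(a-p[0]-p[2]*(s-.0245),z-p[1])-.017,[0,.125,0],loss='soft_l1',f_scale=.001)
    print(n,f,m.sum(),r.x,np.abs(r.fun).mean(),s.min(),s.max())
E
```

```text
scene s6 597 [ 0.00074559  0.12490882 -0.0062651 ] 0.0007018150583231321 0.005129222210879232 0.07994673419398818
scene s4 615 [ 0.00058925  0.12481975 -0.00129616] 0.0006966378039579535 0.005070068692644152 0.0799407908065317
top t4 530 [-1.24278213e-04  1.25166008e-01  2.56291683e-03] 0.0014718379467617971 0.005134924619492445 0.08994419905822862
top t6 300 [0.00051753 0.12512036 0.00143819] 0.001396454664440944 0.005398869268414505 0.08956357978343532
```

{"fn": "step_arm", "kwargs": {
  "commands": [
    [-1, 1.5, 0, 0, 0, 0],
    [-1, 1.5, 3, 0, 0, 0],
    [-1, 1.5, 6, 0, 0, 0],
    [-1, 1.5, 9, 0, 0, 0],
    [-1, 1.5, 12, 0, 0, 0],
    [-1, 1.5, 15, 0, 0, 0],
    [-1, 1.5, 18, 0, 0, 0],
    [-1, 1.5, 21, 0, 0, 0],
    [-1, 1.5, 24, 0, 0, 0],
    [-1, 1.5, 27, 0, 0, 0]
  ]
}}

```text
time: 14.0
ee_pos: [0.6305, -0.0248, 0.2376]
eef_rot: [-180.0, 0.0, 97.3]
wrist_force: [-0.6, -0.2, -1.2]
grip_width: 0.575
finger_force: 93.3
```

{"fn": "step_arm", "kwargs": {
  "commands": [
    [0, 0, 3, 0, 0, 0],
    [0, 0, 6, 0, 0, 0],
    [0, 0, 9, 0, 0, 0],
    [0, 0, 12, 0, 0, 0],
    [0, 0, 15, 0, 0, 0],
    [0, 0, 18, 0, 0, 0],
    [0, 0, 21, 0, 0, 0],
    [0, 0, 24, 0, 0, 0],
    [0, 0, 27, 0, 0, 0],
    [0, 0, 30, 0, 0, 0]
  ]
}}

```text
time: 15.0
ee_pos: [0.6305, -0.0248, 0.2076]
eef_rot: [-180.0, 0.0, 97.3]
wrist_force: [0.4, 0.2, -0.6]
grip_width: 0.576
finger_force: 93.3
```

Free so far, with the leg ends about 10 mm above the plate. Now I'll feel downwards.

{"fn": "step_arm", "kwargs": {
  "commands": [
    [0, 0, 2, 0, 0, 0],
    [0, 0, 4, 0, 0, 0],
    [0, 0, 6, 0, 0, 0],
    [0, 0, 7, 0, 0, 0],
    [0, 0, 8, 0, 0, 0],
    [0, 0, 9, 0, 0, 0],
    [0, 0, 10, 0, 0, 0],
    [0, 0, 11, 0, 0, 0]
  ]
}}

```text
time: 15.8
ee_pos: [0.6306, -0.0248, 0.1978]
eef_rot: [180.0, 0.0, 97.3]
wrist_force: [-2.0, 1.0, 8.0]
grip_width: 0.576
finger_force: 93.5
```

{"fn": "step_arm", "kwargs": {
  "commands": [
    [0, -0.5, 0, 0, 0, 0],
    [0, -1, 0, 0, 0, 0],
    [0, -1.2, 0.5, 0, 0, 0],
    [0, -1.2, 1, 0, 0, 0]
  ]
}}

```text
time: 16.2
ee_pos: [0.6302, -0.0249, 0.1976]
eef_rot: [179.8, 0.0, 97.3]
wrist_force: [-0.9, 0.8, 10.5]
grip_width: 0.571
finger_force: 93.8
```

{"fn": "step_arm", "kwargs": {
  "commands": [
    [0, 0, -2.5, 0, 0, 0],
    [0, 0, -2.5, 0, 0, 0],
    [0, 0, -1, 0, 0, 0],
    [0.5, 0, -1, 0, 0, 0],
    [1, 0, -1, 0, 0, 0],
    [1.5, 0, -1, 0, 0, 0],
    [2, 0, -1, 0, 0, 0],
    [2.5, 0, -1, 0, 0, 0],
    [3, 0, -1, 0, 0, 0]
  ]
}}

```text
time: 17.1
ee_pos: [0.629, -0.0234, 0.1977]
eef_rot: [180.0, 0.2, 97.3]
wrist_force: [-1.4, -3.9, 5.6]
grip_width: 0.573
finger_force: 94.0
```

{"fn": "step_arm", "kwargs": {
  "commands": [
    [0, 0, -1.5, 0, 0, 0],
    [0, 0, -1.5, 0, 0, 0],
    [0, 0, 0.5, 0, 0, 0],
    [0, 0, 1, 0, 0, 0]
  ]
}}

```text
time: 17.5
ee_pos: [0.6291, -0.0221, 0.1954]
eef_rot: [180.0, 0.0, 97.3]
wrist_force: [0.9, -0.9, -0.3]
grip_width: 0.576
finger_force: 93.6
```

Both legs have dropped in: z is 2.4 mm below the plate top with no force. I'll continue down gently.

{"fn": "step_arm", "kwargs": {
  "commands": [
    [0, 0, 1, 0, 0, 0],
    [0, 0, 2, 0, 0, 0],
    [0, 0, 3, 0, 0, 0],
    [0, 0, 4, 0, 0, 0],
    [0, 0, 5, 0, 0, 0],
    [0, 0, 6, 0, 0, 0]
  ]
}}

```text
time: 18.1
ee_pos: [0.6291, -0.0221, 0.1899]
eef_rot: [180.0, 0.0, 97.3]
wrist_force: [1.0, -2.4, -0.2]
grip_width: 0.576
finger_force: 93.6
```

{"fn": "step_arm", "kwargs": {
  "commands": [
    [0, 0, 1, 0, 0, 0],
    [0, 0, 2, 0, 0, 0],
    [0, 0, 3, 0, 0, 0],
    [0, 0, 4, 0, 0, 0],
    [0, 0, 5, 0, 0, 0],
    [0, 0, 6, 0, 0, 0],
    [0, 0, 7, 0, 0, 0],
    [0, 0, 8, 0, 0, 0],
    [0, 0, 9, 0, 0, 0],
    [0, 0, 10, 0, 0, 0]
  ]
}}

```text
time: 19.1
ee_pos: [0.6293, -0.022, 0.1804]
eef_rot: [179.9, 0.0, 97.3]
wrist_force: [1.7, -2.2, 5.3]
grip_width: 0.577
finger_force: 93.6
```

{"fn": "step_arm", "kwargs": {
  "commands": [
    [0, 0, 1, 0, 0, 0],
    [0, 0, 2, 0, 0, 0],
    [0, 0, 3, 0, 0, 0],
    [0, 0, 4, 0, 0, 0],
    [0, 0, 5, 0, 0, 0],
    [0, 0, 6, 0, 0, 0],
    [0, 0, 7, 0, 0, 0],
    [0, 0, 8, 0, 0, 0]
  ]
}}

```text
time: 19.9
ee_pos: [0.6292, -0.0221, 0.1724]
eef_rot: [179.9, 0.0, 97.3]
wrist_force: [1.9, -3.4, 5.4]
grip_width: 0.578
finger_force: 93.7
```

{"fn": "step_arm", "kwargs": {
  "commands": [
    [0, 0, 0.7, 0, 0, 0],
    [0, 0, 1.4, 0, 0, 0],
    [0, 0, 2.1, 0, 0, 0],
    [0, 0, 2.8, 0, 0, 0],
    [0, 0, 3.5, 0, 0, 0],
    [0, 0, 4.2, 0, 0, 0]
  ]
}}

```text
time: 20.5
ee_pos: [0.6293, -0.0221, 0.171]
eef_rot: [179.9, 0.1, 97.3]
wrist_force: [-4.4, -3.1, 20.5]
grip_width: 0.577
finger_force: 95.3
```

{"fn": "step_arm", "kwargs": {
  "commands": [
    [0, 0, 1, 0, 0, 0],
    [0, 0, 2, 0, 0, 0],
    [0, 0, 2, 0, 0, 0],
    [0, 0, 0, 0, 0, 0],
    [0, 0, -3, 0, 0, 0],
    [0, 0, -3.5, 0, 0, 0]
  ]
}}

```text
time: 21.1
ee_pos: [0.6292, -0.0221, 0.1713]
eef_rot: [179.9, 0.0, 97.3]
wrist_force: [2.8, -2.1, 2.6]
grip_width: 0.576
finger_force: 93.6
```

{"fn": "step_arm", "kwargs": {
  "commands": [
    [0, 0, 0, 0, 0, 0],
    [0, 0, 0, 0, 0, 0],
    [0, 0, 0, 0, 0, 0],
    [0, 0, 0, 0, 0, 0],
    [0, 0, -5, 0, 0, 0],
    [0, 0, -15, 0, 0, 0],
    [0, 0, -35, 0, 0, 0],
    [0, 0, -70, 0, 0, 0],
    [0, 0, -110, 0, 0, 0],
    [100, 0, -120, 0, 0, 0],
    [160, 0, -120, 0, 0, 0],
    [200, -50, -120, 0, 0, 0],
    [200, -80, -120, 0, 0, 0],
    [200, -80, -120, 0, 0, 0],
    [200, -80, -120, 0, 0, 0]
  ],
  "hand": 0.9,
  "force": 20
}}

```text
time: 22.6
ee_pos: [0.5207, 0.1688, 0.2927]
eef_rot: [-180.0, -0.1, 97.5]
wrist_force: [0.7, -1.0, 0.8]
grip_width: 0.898
finger_force: 0.0
```

```bash
python3 - <<'E'
from h import *
p,d=get('scene','s7');q,e=get('top','t7');print(ctrl.state()['ee_pos'],ctrl.state()['wrist_force'])
t=np.array([.992,.1265]);ax=np.array([.1265,-.992])
X=cloud('scene',d);A=(X[...,:2]-[.6255,0])@t;S=(X[...,:2]-[.6255,0])@ax
m=(abs(A)<.01)&(S>.01)&(S<.04);z=X[m][:,2];print('bow top z',np.percentile(z,[95,98,100]))
m=(abs(A)<.03)&(S>-.07)&(S<0)&(X[...,2]>.12)&(X[...,2]<.15);print('face',np.percentile(S[m],[0,1,3]),'collar',S[m&(X[...,2]>.1455)].min())
a=cv2.resize(p[150:270,330:450],(400,400),interpolation=2);b=cv2.resize(q[120:210,300:390],(400,400),interpolation=2)
cv2.imwrite('pics/c7.png',np.hstack([a,b])[:,:,::-1])
E
```

```text
[0.52419476 0.16678451 0.29249479] [ 0.25419275 -0.09296111  0.13792865]
bow top z [0.15046554 0.15090646 0.15139936]
face [-0.03997839 -0.03878099 -0.03811874] collar -0.011513262618749026
```

View pics/c7.png

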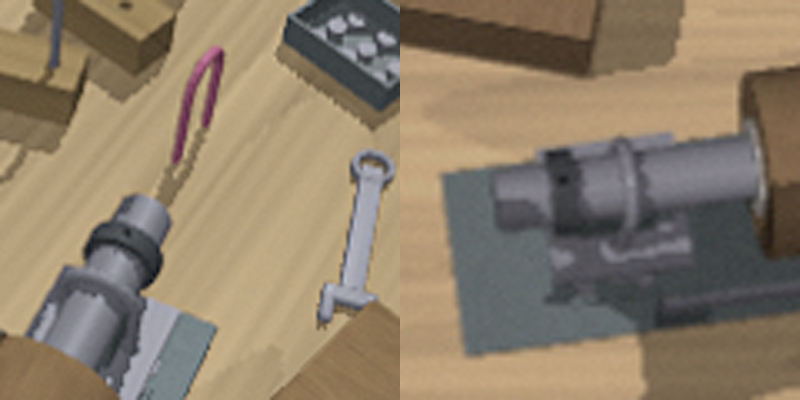

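The U-bolt sits on the axle just behind the collar (left crop (105,300), right crop (628,190)). Its bow top measures 0.150–0.151 m against 0.150 expected, and the axle end and collar have not moved, so I'll hand the job in.

```bash
python3 -c "
from h import *
print(ctrl.job_done())"
```

```text
the job is handed in; nothing more can be done
None
```

I pushed the axle home until its collar sat against the saddle, then passed the fitting U-bolt through both plate holes and pressed it home on the axle. It stayed there after release, and I handed the job in at about 23 s; no verdict was returned.

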